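Put away the baking things

ROBOT

A 6-joint arm with a two-finger parallel gripper is mounted at the origin on the work surface. World frame = base frame: x ahead of the robot, y to its left, z up, the work surface at z = 0. Lengths are in mm, angles in rad, forces in N, time in s.
With the tool pointing down it reaches from about 350 to 975 mm from the base axis. Payload 7.1 kg.
Tool frame: the origin (TCP) lies midway between the tips of the shut fingers; the grasp point (between the pads) lies ctrl.grip_point_offset behind it (ctrl.grip_point_offset is the distance from the TCP to the grasp point, in mm); z points along the fingers, y is the line along which they close (so a half turn about z gives the same grasp; the last joint's range is limited). The gripper opens to 88 mm and grips with 3 to 60 N. Pads are 20 mm wide; open, the fingers measure 115 mm over their backs; the gripper's body (75 mm by 178 mm) begins 61 mm behind the grasp point.
Start: joints at [-1.151, 0.423, 1.63, -0, 1.089, -0.019], TCP at [265.548, -565.764, 222.675] pointing down, gripper open.
Joint ranges: [-3, 3], [-0.9, 2.11], [0.09, 2.58], [-1.31, 4.45], [0.11, 2.69], [-2.54, 2.54]. Speed limits (rad/s): [2.39, 2.39, 3.01, 3.14, 3.14, 3.14].

INTERFACE

Orientations are given as a rotation vector (axis times angle).
In Python, from workcell import ctrl gives the robot as it stands.
- The arm moves only by the tool apply_moves, never from a script. Its argument "targets" is a list of rows, each an object of numbers: "tx", "ty", "tz": the shift along the world's x, y, z in m; "spin": the turn about the world's z in degrees. In form: [{"tx": .., "ty": .., "tz": .., "spin": ..}, ...]. A call has exactly 8 rows; each row is the pose to reach, as a shift and turn from the pose commanded when the call began; what a row does not reach only later rows make up. A row lasts 1/10 s, in which the tool goes at most 50 mm and 8.59 degrees, less where a joint would pass 70% of its speed; a pose out of reach is approached as far as the arm can. A call with a gripper value outside its range is refused whole. "gripper" is the closure, from -1 (fully open) to 1 (shut), set as the call begins (left out, the last holds). The fingers move at their own pace and stop on an object; the grip force is fixed at half the most. Time passes only in rows, so rows that repeat a pose let the fingers close, or fill a call up. It gives the time, the measured TCP pose, the force, the opening and the grip force at its end, in the units of the state.
- ctrl.get_obs(): the state, without advancing time (a new reading comes with each control period).
- ctrl.get_image(name): name is "scene" or "top"; returns the picture (400x640x3 uint8, red, green, blue); there is no depth.
- ctrl.get_calibration(name): a dict with "fov_y" (degrees; the focal length in pixels is half the picture's height over the tangent of half this angle, whatever the lens; pixels are square), "cx", "cy" (the principal point, pixels), "rvec" (rotation vector, rad) and "tvec" (3), from world to camera coordinates, as OpenCV has them. Camera axes: x right, y down, z forward; pixel columns grow to the right and rows downward; lengths in mm; the calibration is good to about 2 mm. A picture is of the moment at which its call begins. get_calibration takes no time and is no camera call.
- ctrl.close_job(): hands the job in; it is judged then, once.
Trained networks look in the newest picture that a camera, given by its name, has taken for a name from the list of things; names that differ only in an ending like _2 or _b are one class to them, and where a whole thing is asked for, a point or a joint stands for the part that bears it (a point fixed in the world has none). Each returns a list of dicts, best first, with "score" (0 to 1); they miss things now and then, are a little off and sometimes report something else, mostly with a low value. They report only what shows in the picture. A call takes as long as a camera call. They do not tell look-alikes from the thing itself.
- ctrl.outline_of(name, camera): "pixels" (400x640 bool, what is visible of it) and "box" ([left, top, right, bottom] in pixels, round what is visible of it).
- ctrl.pinpoint(name, camera): "uv" ([column, row] in pixels: a listed point, or the origin of a listed thing).
The state is a dict: "t": time; "qpos": joint angles; "qvel": joint speeds; "joint_torque": joint torques, N m; "ee_pos": TCP position; "orientation": TCP orientation; "ft_force": force on the tool from outside, world axes, zero at the start; "moment": the same for the moment, N m; "width": finger opening in mm; "grasp_force": force on a finger pad.
Only numpy, scipy, OpenCV 4.12 (cv2) and the standard library are available. Lean on these libraries where they do the work, as an engineer would, in place of code of your own. Each camera call takes 0.05 s, during which the arm holds its last target. There are 200 camera calls.

TASK

Put the baking things away: stand both spice jars in the wooden caddy, both biscuit cutters (the round and the square one) side by side in the shallow steel tray, and the egg cup in the round wicker basket. Everything must end upright and flat on the floor of its container, nothing on top of anything else, and the white ramekin and the blue mug must be left where they are.

Things in the scene. Friction and masses are not known exactly. Their poses are not given: they have to be found in the camera images.
- jar_1: First brown glass spice jar with paper label and a flat aluminium lid, standing upright: cylinder 44 mm diameter (lid 45 mm), 80 mm high, about 130 g. One of two alike jars. Origin at the centre of its underside, z up.
- jar_2: Second brown glass spice jar with paper label and a flat aluminium lid, standing upright: cylinder 44 mm diameter (lid 45 mm), 80 mm high, about 130 g. One of two alike jars. Origin at the centre of its underside, z up.
- round_cutter: Round steel biscuit cutter: an open ring, 60 mm outside diameter, 2.5 mm wall, 45 mm high, about 60 g, standing on its edge circle with the axis vertical. Can be gripped across the outside. Origin at the centre of its lower rim, z up.
- square_cutter: Square steel biscuit cutter: an open square frame, 52 mm by 52 mm outside, 2.5 mm wall, 45 mm high, about 60 g. Can be gripped across two parallel outer faces. Origin at the centre of its lower rim, x and y square to its faces, z up.
- egg_cup: Turned pale wooden egg cup, 65 mm high, about 50 g: foot 42 mm diameter, thin stem up to 28 mm, then a cup that widens to 47 mm diameter at 42 mm height and 48 mm at the rim. Origin at the centre of the foot's underside, z up.
- wood_caddy: Target for the jars: open rectangular wooden caddy, outside 100 mm along its x, 190 mm along its y, 36 mm high; walls 6 mm, floor 6 mm thick. Does not move. Origin at the centre of its underside, z up.
- steel_tray: Target for the biscuit cutters: shallow rectangular steel tray, outside 150 mm along its x, 210 mm along its y, 14 mm high; rim walls 4 mm thick, floor 4 mm thick. Does not move. Origin at the centre of its underside, z up.
- basket: Target for the egg cup: round brown wicker basket, 150 mm outside diameter, 132 mm inside, 33 mm high, inner floor 6 mm above the counter. Does not move. Origin at the centre of its underside, z up.
- ramekin: Bystander, not to be moved: empty white ceramic ramekin among the things to be sorted, 76 mm rim diameter, 42 mm high. Origin at the centre of its underside, z up.
- mug: Bystander, not to be moved: blue ceramic mug, 76 mm diameter, 90 mm high, handle along its +y, at the back near the targets. Origin at the centre of its underside, z up.
There are look-alikes about, which are no part of the job. What is shaped like the round_cutter but purple is not meant.

How it is judged (in metres and radians):
At the end, for the whole second after the job is handed in: Both jars are inside the wooden caddy, both cutters inside the steel tray and the egg cup inside the basket, each within its walls, its underside within 5 mm of the container's floor, upright to 0.12 rad, at rest and released; the ramekin and the mug are within 30 mm of where they started (x of jar_1 in the frame of wood_caddy between -0.04 and 0.04 m and y of jar_1 in the frame of wood_caddy between -0.085 and 0.085 m and z of jar_1 in the frame of wood_caddy between 0.002 and 0.011 m and x of jar_2 in the frame of wood_caddy between -0.04 and 0.04 m and y of jar_2 in the frame of wood_caddy between -0.085 and 0.085 m and z of jar_2 in the frame of wood_caddy between 0.002 and 0.011 m and x of round_cutter in the frame of steel_tray between -0.06 and 0.06 m and y of round_cutter in the frame of steel_tray between -0.09 and 0.09 m and z of round_cutter in the frame of steel_tray between 0 and 0.009 m and x of square_cutter in the frame of steel_tray between -0.06 and 0.06 m and y of square_cutter in the frame of steel_tray between -0.09 and 0.09 m and z of square_cutter in the frame of steel_tray between 0 and 0.009 m and horizontal distance between egg_cup and basket below 0.055 m and z of egg_cup in the frame of basket between 0.002 and 0.011 m and angle between each of jar_1, jar_2, round_cutter, square_cutter, egg_cup's own z axis and vertical below 0.12 rad and linear speed of each of jar_1, jar_2, round_cutter, square_cutter, egg_cup below 0.02 m/s and distance of each of ramekin, mug from where it was at the start of the episode below 0.03 m); the robot touches nothing.
It fails at once if the ramekin is pushed more than 30 mm from its place (distance of ramekin from where it was at the start of the episode above 0.03 m).
It fails at once if the mug is pushed more than 30 mm from its place (distance of mug from where it was at the start of the episode above 0.03 m).
It also fails if it takes over 128 s, if anything falls off the work surface, if the arm or the gripper's body presses on something with over 40 N, if the wrist force passes 120 N, or if a joint passes its speed limit or range.

## Working session

There is one attempt and no reset: what is moved stays moved. The work goes in short steps, Python scripts to look and compute and a tool call to move; the robot and the scene stay as the last step left them, time stands still between calls to the robot, and variables do not carry over. Pictures are saved under pics/ and viewed, at most 14 in all, crops included, and the job is handed in when it is done.

Besides the shell and the picture viewer there is one more tool, called by a JSON object that holds its "method" and its "body", one argument or row to a line. apply_moves: Moves the arm, as the interface text tells. Its arguments: {"type":"object","properties":{"targets":{"type":"array"},"gripper":{"type":"number"}},"required":["targets"]}

```bash
mkdir -p pics; cat > h.py <<'E'
import numpy as np, cv2
from workcell import ctrl
def K(n):
    c=ctrl.get_calibration(n); f=200/np.tan(np.radians(c["fov_y"])/2)
    R=cv2.Rodrigues(np.array(c["rvec"],float))[0]; return f,c["cx"],c["cy"],R,np.array(c["tvec"],float).ravel()
def ray(n,uv):
    f,cx,cy,R,t=K(n); d=R.T@np.array([(uv[0]-cx)/f,(uv[1]-cy)/f,1]); return -R.T@t,d
def at_z(n,uv,z):
    o,d=ray(n,uv); return (o+d*(z-o[2])/d[2]).round(1)
def tri(uvs,uvt):
    o1,d1=ray("scene",uvs);o2,d2=ray("top",uvt)
    s=np.linalg.lstsq(np.c_[d1,-d2],o2-o1,rcond=None)[0]
    a=o1+s[0]*d1;b=o2+s[1]*d2; return ((a+b)/2).round(1),round(float(np.linalg.norm(a-b)),1)
def proj(n,p):
    f,cx,cy,R,t=K(n); q=R@np.array(p,float)+t; return np.array([cx+f*q[0]/q[2],cy+f*q[1]/q[2]])
def save(n,fn):
    im=ctrl.get_image(n); cv2.imwrite("pics/"+fn,im[:,:,::-1]); return im
E
python3 - <<'E'
from h import *
for n in("scene","top"):
    save(n,n+"0.png"); print(n,(-K(n)[3].T@K(n)[4]).round(),ctrl.get_calibration(n))
    for o in "jar_1 round_cutter square_cutter egg_cup wood_caddy steel_tray basket ramekin mug".split():
        print(o,[(np.round(d["uv"],1).tolist(),round(float(d["score"]),2),at_z(n,d["uv"],0)[:2].tolist()) for d in ctrl.pinpoint(o,n)])
s=ctrl.get_obs();print(s["ee_pos"],s["orientation"],s["width"],s["t"],ctrl.grip_point_offset)
E
```

```text
scene [1007.  351.  788.] {'fov_y': 48.959908208032225, 'cx': 324.7386876024517, 'cy': 196.2007435891683, 'rvec': array([ 1.21170146,  2.43252981, -0.82321092]), 'tvec': array([ 311.2927069 , -318.7074383 , 1248.90388995])}
jar_1 [([485.1, 220.1], 0.74, [351.7, 312.8]), ([417.4, 203.7], 0.6, [402.5, 172.3])]
round_cutter [([375.5, 155.5], 0.85, [335.3, 17.3]), ([329.5, 163.0], 0.65, [423.8, -57.5])]
square_cutter [([360.9, 196.0], 0.63, [461.5, 59.0])]
egg_cup [([290.4, 134.8], 0.87, [406.7, -193.6])]
wood_caddy [([441.0, 300.1], 0.92, [578.6, 323.4])]
steel_tray [([207.6, 153.0], 0.97, [578.7, -313.7]), ([416.4, 203.2], 0.4, [402.6, 169.8])]
basket [([283.5, 230.7], 0.97, [640.0, -20.2])]
ramekin [([278.9, 104.5], 0.56, [336.0, -292.1])]
mug [([337.9, 314.0], 0.82, [721.1, 181.4]), ([208.4, 155.4], 0.67, [583.1, -306.3])]
top [343.  -6. 914.] {'fov_y': 55.49768387066839, 'cx': 319.7764784021376, 'cy': 203.9748179775211, 'rvec': array([ 2.11034333, -2.11503069,  0.19822849]), 'tvec': array([  3.91988591, 515.87576876, 828.55822567])}
jar_1 [([191.0, 281.7], 0.97, [339.8, 307.9]), ([247.0, 252.7], 0.9, [407.7, 177.8])]
round_cutter [([344.1, 242.2], 0.76, [432.3, -55.0]), ([317.4, 281.6], 0.66, [339.7, 9.1])]
square_cutter [([294.7, 232.0], 0.53, [457.2, 64.0])]
egg_cup [([398.5, 250.5], 0.6, [412.2, -184.5])]
wood_caddy [([188.4, 184.2], 0.61, [577.4, 330.0])]
steel_tray [([446.0, 182.6], 0.92, [579.0, -308.6])]
basket [([329.6, 162.6], 0.77, [631.8, -21.4])]
ramekin [([445.6, 281.0], 0.94, [340.7, -291.9]), ([192.3, 280.4], 0.28, [342.8, 305.0])]
mug [([251.5, 126.3], 0.81, [729.6, 178.0])]
[ 265.53182847 -565.76764645  222.6876281 ] [-3.06627500e+00 -6.83771546e-01  7.49364048e-06] 87.76807650036378 1.0 18.700000000000003
```

View pics/scene0.png

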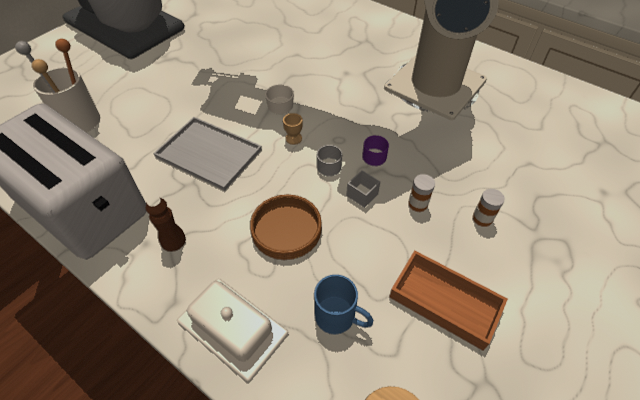

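View pics/top0.png

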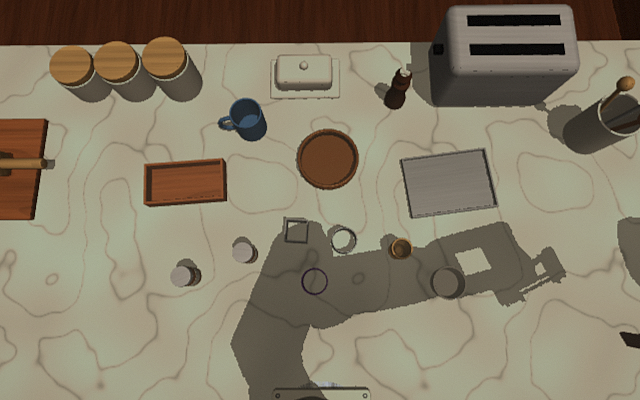

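Two rings fit the round_cutter class. The steel-grey one is at scene (329,161) / top (343,240), and the purple one is at scene (375,151) / top (315,281). The description says steel and purple is excluded, so the grey one is meant. I'll confirm it in a crop and fit poses and heights from the outlines in both views.

```bash
cat > fit.py <<'E'
from h import *
from scipy.optimize import least_squares
A=np.linspace(0,2*np.pi,24,endpoint=False); D=np.c_[np.cos(A),np.sin(A)]
def circ(r,z): return [(r*np.cos(a),r*np.sin(a),z) for a in np.linspace(0,6.28,48)]
def box(a,b,z): return [(sx*a/2,sy*b/2,z) for sx in(-1,1) for sy in(-1,1)]
M={"jar":lambda h:circ(22,0)+circ(22.5,h),"round_cutter":lambda h:circ(30,0)+circ(30,h),"square_cutter":lambda h:box(52,52,0)+box(52,52,h),
"egg_cup":lambda h:circ(21,0)+circ(24,h)+circ(23.5,h-23),"wood_caddy":lambda h:box(100,190,0)+box(100,190,h),"steel_tray":lambda h:box(150,210,0)+box(150,210,h),
"basket":lambda h:circ(75,0)+circ(75,h),"ramekin":lambda h:circ(38,h)+circ(30,0),"mug":lambda h:circ(38,0)+circ(38,h)}
H={"jar":80,"round_cutter":45,"square_cutter":45,"egg_cup":65,"wood_caddy":36,"steel_tray":14,"basket":33,"ramekin":42,"mug":90}
KK={n:K(n) for n in("scene","top")}
def pj(n,P):
    f,cx,cy,R,t=KK[n]; q=P@R.T+t; return np.c_[cx+f*q[:,0]/q[:,2],cy+f*q[:,1]/q[:,2]]
def sup(P): return (P@D.T).max(0)
def mdl(o,p):
    P=np.array(M[o](p[2]),float); c,s=np.cos(p[3]),np.sin(p[3])
    return np.c_[P[:,0]*c-P[:,1]*s+p[0],P[:,0]*s+P[:,1]*c+p[1],P[:,2]]
def cands(o,n,r): # masks with centroid ground point
    out=[]
    for d in r:
        m=np.argwhere(np.asarray(d["pixels"]))[:,::-1].astype(float)
        if len(m)<30: continue
        S=sup(m)+0.5*np.abs(D).max(1)*0+0.5
        out.append((S,at_z(n,m.mean(0),H[o]/2)[:2],float(d["score"]),m.mean(0).round().tolist()))
    return out
def fit(o,yaw0=0.):
    net="jar_1" if o=="jar" else o; res=[]
    C={n:cands(o,n,ctrl.outline_of(net,n)) for n in KK}
    for S1,g1,s1,c1 in C["scene"]:
        for S2,g2,s2,c2 in C["top"]:
            if np.linalg.norm(g1-g2)>40: continue
            best=None
            fy=o in("square_cutter","wood_caddy","steel_tray")
            for y0 in ([-.5,-.25,0,.25,.5,.75] if o=="square_cutter" else [-.4,0,.4,1.2,1.6,2.] if fy else [0]):
                f=lambda p:np.r_[sup(pj("scene",mdl(o,p if fy else [*p[:3],0])))-S1,sup(pj("top",mdl(o,p if fy else [*p[:3],0])))-S2]
                q=least_squares(f,[*(g1+g2)/2,H[o],y0],loss="soft_l1",x_scale=[10,10,10,.1])
                if best is None or q.cost<best.cost: best=q
            res.append((best.x.round(2).tolist(),round(best.cost,1),round(s1,2),round(s2,2),c1,c2))
    return res
E
python3 - <<'E'
from fit import *
ims={n:ctrl.get_image(n) for n in KK}
a=cv2.resize(ims["scene"][110:230,270:430],None,fx=2.5,fy=2.5); b=cv2.resize(ims["top"][200:320,260:420],None,fx=2.5,fy=2.5)
cv2.imwrite("pics/crop.png",np.hstack([a,b])[:,:,::-1])
for o in M:
    for r in fit(o): print(o,r)
E
```

```text
jar ([404.59, 173.34, 77.87, 0.0], np.float64(3.7), 0.76, 0.96, [421.0, 193.0], [244.0, 252.0])
jar ([354.19, 305.83, 81.19, 0.0], np.float64(5.4), 0.64, 0.89, [488.0, 207.0], [185.0, 275.0])
round_cutter ([436.36, -52.51, 45.61, 0.0], np.float64(9.3), 0.8, 0.59, [329.0, 160.0], [348.0, 234.0])
square_cutter ([457.02, 57.69, 40.45, -0.05], np.float64(18.7), 0.84, 0.62, [363.0, 188.0], [297.0, 226.0])
egg_cup ([414.33, -177.77, 66.96, 0.0], np.float64(4.9), 0.72, 0.92, [293.0, 128.0], [400.0, 248.0])
wood_caddy ([577.59, 331.07, 31.71, 0.08], np.float64(10.3), 0.86, 0.63, [449.0, 300.0], [185.0, 182.0])
steel_tray ([578.62, -311.72, 13.02, 0.13], np.float64(4.1), 0.92, 0.66, [208.0, 153.0], [448.0, 182.0])
basket ([636.29, -16.43, 31.69, 0.0], np.float64(8.4), 0.74, 0.68, [285.0, 227.0], [328.0, 158.0])
ramekin ([339.32, -285.37, 45.37, 0.0], np.float64(8.6), 0.94, 0.65, [279.0, 99.0], [449.0, 282.0])
mug ([727.1, 179.61, 95.24, 0.0], np.float64(125.2), 0.67, 0.7, [338.0, 305.0], [246.0, 119.0])
```

View pics/crop.png

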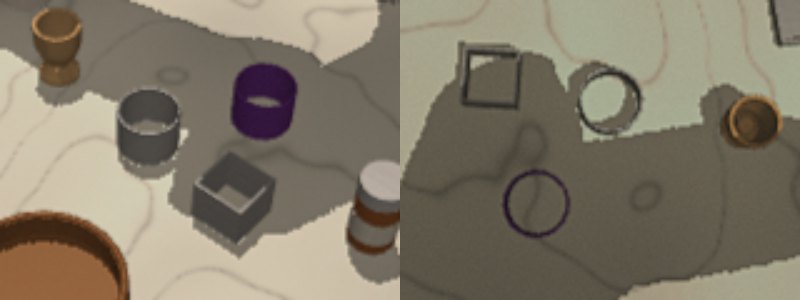

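The crop confirms it: the grey steel ring sits left of centre and the purple look-alike right of it. The fitted heights (egg cup 67, jars 78 and 81, round cutter 46, square cutter 40, caddy 32, tray 13, basket 32) agree with the text. I'll start with the egg cup.

{"method": "apply_moves", "body": {
  "targets": [
    {"tx":0.149,"ty":0.388,"tz":-0.083,"spin":0},
    {"tx":0.149,"ty":0.388,"tz":-0.083,"spin":0},
    {"tx":0.149,"ty":0.388,"tz":-0.083,"spin":0},
    {"tx":0.149,"ty":0.388,"tz":-0.083,"spin":0},
    {"tx":0.149,"ty":0.388,"tz":-0.083,"spin":0},
    {"tx":0.149,"ty":0.388,"tz":-0.083,"spin":0},
    {"tx":0.149,"ty":0.388,"tz":-0.083,"spin":0},
    {"tx":0.149,"ty":0.388,"tz":-0.083,"spin":0}
  ],
  "gripper": -1
}}

```text
t: 2.8
ee_pos: [406.8, -197.9, 144.4]
orientation: [3.066, 0.683, 0.001]
ft_force: [0.9, -0.3, -1.0]
width: 88.0
grasp_force: 0.0
```

{"method": "apply_moves", "body": {
  "targets": [
    {"tx":0.008,"ty":0.0205,"tz":0,"spin":0},
    {"tx":0.008,"ty":0.0205,"tz":-0.03,"spin":0},
    {"tx":0.008,"ty":0.0205,"tz":-0.06,"spin":0},
    {"tx":0.008,"ty":0.0205,"tz":-0.09,"spin":0},
    {"tx":0.008,"ty":0.0205,"tz":-0.111,"spin":0},
    {"tx":0.008,"ty":0.0205,"tz":-0.111,"spin":0},
    {"tx":0.008,"ty":0.0205,"tz":-0.111,"spin":0},
    {"tx":0.008,"ty":0.0205,"tz":-0.111,"spin":0}
  ]
}}

```text
t: 3.6
ee_pos: [415.0, -179.5, 34.4]
orientation: [3.065, 0.683, 0.002]
ft_force: [0.3, 0.0, 0.8]
width: 87.8
grasp_force: 0.0
```

```bash
python3 - <<'E'
from h import *
a=save("scene","s1.png");b=ctrl.get_image("top")
cv2.imwrite("pics/g1.png",np.hstack([cv2.resize(a[70:190,210:370],None,fx=2.5,fy=2.5),cv2.resize(b[190:310,330:490],None,fx=2.5,fy=2.5)])[:,:,::-1])
E
```

```text
(no output)
```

View pics/g1.png

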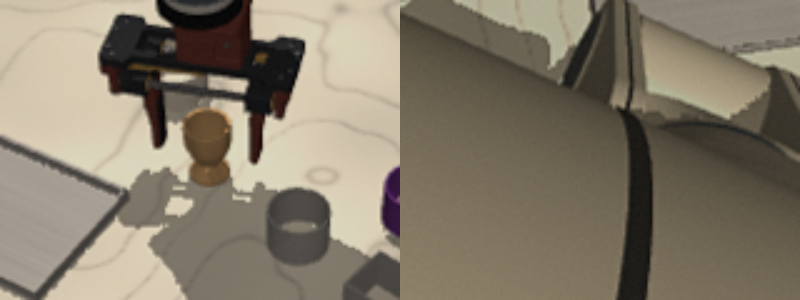

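The egg cup stands centred between the open fingers at crop (207,140), so I'll close on it.

{"method": "apply_moves", "body": {
  "targets": [
    {"tx":0,"ty":0,"tz":0,"spin":0},
    {"tx":0,"ty":0,"tz":0,"spin":0},
    {"tx":0,"ty":0,"tz":0,"spin":0},
    {"tx":0,"ty":0,"tz":0,"spin":0},
    {"tx":0,"ty":0,"tz":0,"spin":0},
    {"tx":0,"ty":0,"tz":0,"spin":0},
    {"tx":0,"ty":0,"tz":0.03,"spin":0},
    {"tx":0,"ty":0,"tz":0.07,"spin":0}
  ],
  "gripper": 1
}}

```text
t: 4.5
ee_pos: [412.6, -178.4, 102.6]
orientation: [-3.063, -0.683, 0.006]
ft_force: [0.4, -0.6, -0.4]
width: 46.5
grasp_force: 30.0
```

{"method": "apply_moves", "body": {
  "targets": [
    {"tx":0.037,"ty":0.027,"tz":0,"spin":0},
    {"tx":0.074,"ty":0.054,"tz":0,"spin":0},
    {"tx":0.111,"ty":0.081,"tz":0,"spin":0},
    {"tx":0.148,"ty":0.108,"tz":0,"spin":0},
    {"tx":0.185,"ty":0.135,"tz":0,"spin":0},
    {"tx":0.223,"ty":0.162,"tz":0,"spin":0},
    {"tx":0.223,"ty":0.162,"tz":-0.02,"spin":0},
    {"tx":0.223,"ty":0.162,"tz":-0.03,"spin":0}
  ]
}}

```text
t: 5.3
ee_pos: [636.9, -16.0, 71.7]
orientation: [-3.065, -0.686, 0.003]
ft_force: [-0.6, -0.2, -0.6]
width: 46.5
grasp_force: 30.0
```

{"method": "apply_moves", "body": {
  "targets": [
    {"tx":0,"ty":0,"tz":-0.01,"spin":0},
    {"tx":0,"ty":0,"tz":-0.02,"spin":0},
    {"tx":0,"ty":0,"tz":-0.027,"spin":0},
    {"tx":0,"ty":0,"tz":-0.03,"spin":0},
    {"tx":0,"ty":0,"tz":-0.032,"spin":0},
    {"tx":0,"ty":0,"tz":-0.032,"spin":0},
    {"tx":0,"ty":0,"tz":-0.032,"spin":0},
    {"tx":0,"ty":0,"tz":-0.032,"spin":0}
  ]
}}

```text
t: 6.1
ee_pos: [637.5, -17.1, 41.8]
orientation: [3.066, 0.684, 0.001]
ft_force: [0.1, 0.8, -0.5]
width: 46.2
grasp_force: 30.0
```

{"method": "apply_moves", "body": {
  "targets": [
    {"tx":0,"ty":0,"tz":-0.001,"spin":0},
    {"tx":0,"ty":0,"tz":-0.001,"spin":0},
    {"tx":0,"ty":0,"tz":-0.001,"spin":0},
    {"tx":0,"ty":0,"tz":-0.001,"spin":0},
    {"tx":0,"ty":0,"tz":-0.001,"spin":0},
    {"tx":0,"ty":0,"tz":0.02,"spin":0},
    {"tx":0,"ty":0,"tz":0.06,"spin":0},
    {"tx":0,"ty":0,"tz":0.1,"spin":0}
  ],
  "gripper": -1
}}

```text
t: 6.9
ee_pos: [636.4, -17.0, 141.7]
orientation: [-3.066, -0.684, 0.003]
ft_force: [0.8, -0.4, -1.2]
width: 88.1
grasp_force: 0.0
```

{"method": "apply_moves", "body": {
  "targets": [
    {"tx":-0.04,"ty":-0.007,"tz":0,"spin":-6},
    {"tx":-0.08,"ty":-0.014,"tz":0,"spin":-12},
    {"tx":-0.12,"ty":-0.021,"tz":0,"spin":-18},
    {"tx":-0.16,"ty":-0.028,"tz":0,"spin":-18},
    {"tx":-0.2,"ty":-0.0355,"tz":0,"spin":-18},
    {"tx":-0.2,"ty":-0.0355,"tz":-0.03,"spin":-18},
    {"tx":-0.2,"ty":-0.0355,"tz":-0.05,"spin":-18},
    {"tx":-0.2,"ty":-0.0355,"tz":-0.06,"spin":-18}
  ]
}}

```text
t: 7.7
ee_pos: [436.4, -52.6, 80.4]
orientation: [-3.135, -0.195, 0.002]
ft_force: [0.5, -0.5, 0.2]
width: 87.9
grasp_force: 0.0
```

{"method": "apply_moves", "body": {
  "targets": [
    {"tx":0,"ty":0,"tz":-0.02,"spin":0},
    {"tx":0,"ty":0,"tz":-0.04,"spin":0},
    {"tx":0,"ty":0,"tz":-0.055,"spin":0},
    {"tx":0,"ty":0,"tz":-0.065,"spin":0},
    {"tx":0,"ty":0,"tz":-0.068,"spin":0},
    {"tx":0,"ty":0,"tz":-0.068,"spin":0},
    {"tx":0,"ty":0,"tz":-0.068,"spin":0},
    {"tx":0,"ty":0,"tz":-0.068,"spin":0}
  ]
}}

```text
t: 8.5
ee_pos: [437.7, -52.7, 14.0]
orientation: [3.135, 0.196, 0.002]
ft_force: [-0.0, 0.2, 0.8]
width: 87.9
grasp_force: 0.0
```

```bash
python3 - <<'E'
from h import *
a=ctrl.get_image("scene");b=ctrl.get_image("top")
cv2.imwrite("pics/g2.png",np.hstack([cv2.resize(a[90:270,230:390],None,fx=2.5,fy=2.5),cv2.resize(b[120:300,260:420],None,fx=2.5,fy=2.5)])[:,:,::-1])
E
```

```text
(no output)
```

View pics/g2.png

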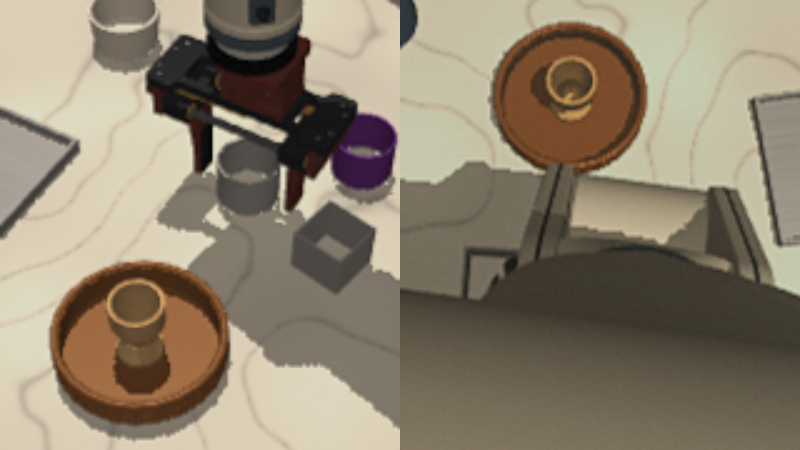

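The egg cup stands upright in the basket at crop (138,320). The grey ring is between the fingers at crop (248,180). Next I'll close, lift and carry it to the tray.

{"method": "apply_moves", "body": {
  "targets": [
    {"tx":0,"ty":0,"tz":0,"spin":0},
    {"tx":0,"ty":0,"tz":0,"spin":0},
    {"tx":0,"ty":0,"tz":0,"spin":0},
    {"tx":0,"ty":0,"tz":0,"spin":0},
    {"tx":0,"ty":0,"tz":0,"spin":0},
    {"tx":0,"ty":0,"tz":0,"spin":0},
    {"tx":0,"ty":0,"tz":0.03,"spin":0},
    {"tx":0,"ty":0,"tz":0.06,"spin":0}
  ],
  "gripper": 1
}}

```text
t: 9.4
ee_pos: [436.1, -52.4, 73.2]
orientation: [-3.135, -0.195, 0.005]
ft_force: [0.6, 0.1, -0.4]
width: 60.7
grasp_force: 30.0
```

{"method": "apply_moves", "body": {
  "targets": [
    {"tx":0.022,"ty":-0.035,"tz":0.01,"spin":0},
    {"tx":0.045,"ty":-0.07,"tz":0.01,"spin":0},
    {"tx":0.067,"ty":-0.105,"tz":0.01,"spin":0},
    {"tx":0.09,"ty":-0.14,"tz":0.01,"spin":0},
    {"tx":0.112,"ty":-0.175,"tz":0.01,"spin":0},
    {"tx":0.135,"ty":-0.2115,"tz":0,"spin":0},
    {"tx":0.135,"ty":-0.2115,"tz":-0.01,"spin":0},
    {"tx":0.135,"ty":-0.2115,"tz":-0.02,"spin":0}
  ]
}}

```text
t: 10.2
ee_pos: [571.6, -264.4, 52.1]
orientation: [-3.135, -0.193, 0.002]
ft_force: [-0.7, 0.6, -1.4]
width: 60.1
grasp_force: 30.0
```

{"method": "apply_moves", "body": {
  "targets": [
    {"tx":0,"ty":0,"tz":-0.01,"spin":0},
    {"tx":0,"ty":0,"tz":-0.02,"spin":0},
    {"tx":0,"ty":0,"tz":-0.028,"spin":0},
    {"tx":0,"ty":0,"tz":-0.032,"spin":0},
    {"tx":0,"ty":0,"tz":-0.0345,"spin":0},
    {"tx":0,"ty":0,"tz":-0.0345,"spin":0},
    {"tx":0,"ty":0,"tz":-0.0345,"spin":0},
    {"tx":0,"ty":0,"tz":-0.0345,"spin":0}
  ]
}}

```text
t: 11.0
ee_pos: [572.4, -264.2, 19.3]
orientation: [3.135, 0.196, 0.001]
ft_force: [-0.4, 0.6, -0.2]
width: 60.6
grasp_force: 30.0
```

{"method": "apply_moves", "body": {
  "targets": [
    {"tx":0,"ty":0,"tz":0,"spin":0},
    {"tx":0,"ty":0,"tz":0,"spin":0},
    {"tx":0,"ty":0,"tz":0,"spin":0},
    {"tx":0,"ty":0,"tz":0,"spin":0},
    {"tx":0,"ty":0,"tz":0,"spin":0},
    {"tx":0,"ty":0,"tz":0.02,"spin":0},
    {"tx":0,"ty":0,"tz":0.06,"spin":0},
    {"tx":0,"ty":0,"tz":0.1,"spin":0}
  ],
  "gripper": -1
}}

```text
t: 11.8
ee_pos: [571.4, -263.8, 119.1]
orientation: [-3.134, -0.196, 0.003]
ft_force: [1.3, 0.5, 0.6]
width: 87.8
grasp_force: 0.0
```

```bash
python3 - <<'E'
from fit import *
a=ctrl.get_image("scene");b=ctrl.get_image("top")
cv2.imwrite("pics/g3.png",np.hstack([cv2.resize(a[60:240,130:290],None,fx=2.5,fy=2.5),cv2.resize(b[150:330,240:400],None,fx=2.5,fy=2.5)])[:,:,::-1])
for r in fit("square_cutter")+fit("jar"): print(r)
E
```

```text
([353.14, 305.25, 77.43, 0.0], np.float64(8.9), 0.84, 0.81, [488.0, 207.0], [185.0, 275.0])
```

View pics/g3.png

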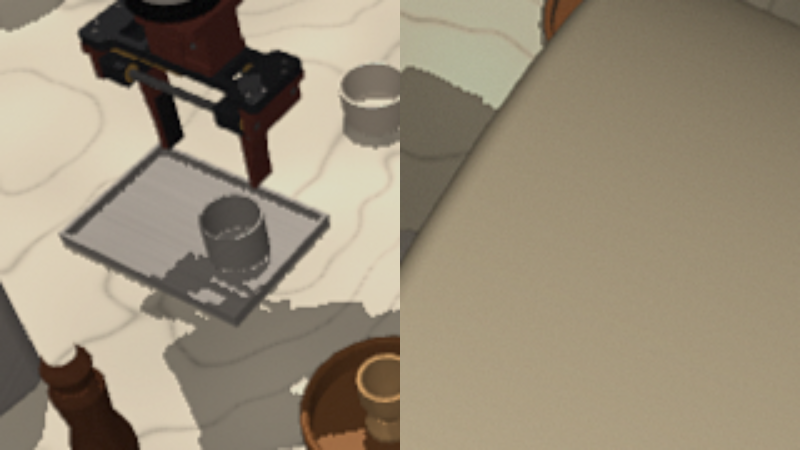

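The ring stands flat in the tray at crop (235,235). Next is the square cutter. Its fit gives a yaw of about -0.05, so I close along world y.

{"method": "apply_moves", "body": {
  "targets": [
    {"tx":-0.016,"ty":0.046,"tz":0,"spin":-3},
    {"tx":-0.032,"ty":0.092,"tz":0,"spin":-6},
    {"tx":-0.048,"ty":0.138,"tz":0,"spin":-10},
    {"tx":-0.064,"ty":0.184,"tz":0,"spin":-10},
    {"tx":-0.08,"ty":0.23,"tz":0,"spin":-10},
    {"tx":-0.097,"ty":0.276,"tz":0,"spin":-10},
    {"tx":-0.1135,"ty":0.322,"tz":0,"spin":-10},
    {"tx":-0.1135,"ty":0.322,"tz":-0.02,"spin":-10}
  ]
}}

```text
t: 12.9
ee_pos: [456.7, 62.1, 98.8]
orientation: [-3.14, 0.07, 0.001]
ft_force: [0.6, -0.2, -0.3]
width: 87.8
grasp_force: 0.0
```

{"method": "apply_moves", "body": {
  "targets": [
    {"tx":0,"ty":0,"tz":-0.03,"spin":0},
    {"tx":0,"ty":0,"tz":-0.055,"spin":0},
    {"tx":0,"ty":0,"tz":-0.075,"spin":0},
    {"tx":0,"ty":0,"tz":-0.083,"spin":0},
    {"tx":0,"ty":0,"tz":-0.086,"spin":0},
    {"tx":0,"ty":0,"tz":-0.086,"spin":0},
    {"tx":0,"ty":0,"tz":-0.086,"spin":0},
    {"tx":0,"ty":0,"tz":-0.086,"spin":0}
  ]
}}

```text
t: 13.7
ee_pos: [459.3, 57.9, 13.6]
orientation: [-3.14, 0.079, -0.002]
ft_force: [-0.3, -0.5, -0.2]
width: 87.6
grasp_force: 0.0
```

```bash
python3 - <<'E'
from h import *
a=ctrl.get_image("scene")
cv2.imwrite("pics/g4.png",cv2.resize(a[110:250,270:450],None,fx=3,fy=3)[:,:,::-1])
E
```

```text
(no output)
```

View pics/g4.png

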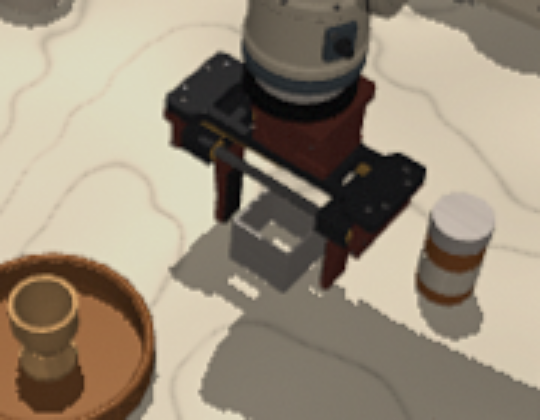

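The square cutter sits squarely between the fingers at crop (278,240).

{"method": "apply_moves", "body": {
  "targets": [
    {"tx":0,"ty":0,"tz":0,"spin":0},
    {"tx":0,"ty":0,"tz":0,"spin":0},
    {"tx":0,"ty":0,"tz":0,"spin":0},
    {"tx":0,"ty":0,"tz":0,"spin":0},
    {"tx":0,"ty":0,"tz":0,"spin":0},
    {"tx":0,"ty":0,"tz":0,"spin":0},
    {"tx":0,"ty":0,"tz":0.04,"spin":0},
    {"tx":0,"ty":0,"tz":0.08,"spin":0}
  ],
  "gripper": 1
}}

```text
t: 14.55
ee_pos: [457.2, 57.8, 92.4]
orientation: [3.14, -0.078, -0.007]
ft_force: [1.4, -0.9, 0.0]
width: 51.8
grasp_force: 29.9
```

{"method": "apply_moves", "body": {
  "targets": [
    {"tx":0.013,"ty":-0.043,"tz":0.01,"spin":2},
    {"tx":0.026,"ty":-0.086,"tz":0.01,"spin":4},
    {"tx":0.039,"ty":-0.129,"tz":0.01,"spin":6},
    {"tx":0.052,"ty":-0.172,"tz":0.01,"spin":8},
    {"tx":0.065,"ty":-0.215,"tz":0.01,"spin":10},
    {"tx":0.078,"ty":-0.258,"tz":0.01,"spin":10},
    {"tx":0.091,"ty":-0.301,"tz":0.01,"spin":10},
    {"tx":0.104,"ty":-0.344,"tz":0.01,"spin":10}
  ]
}}

```text
t: 15.35
ee_pos: [562.6, -287.9, 102.6]
orientation: [-3.135, -0.195, 0.001]
ft_force: [1.4, -0.2, 0.2]
width: 51.9
grasp_force: 29.9
```

{"method": "apply_moves", "body": {
  "targets": [
    {"tx":0.011,"ty":-0.036,"tz":0,"spin":0},
    {"tx":0.022,"ty":-0.072,"tz":0,"spin":0},
    {"tx":0.022,"ty":-0.072,"tz":-0.03,"spin":0},
    {"tx":0.022,"ty":-0.072,"tz":-0.06,"spin":0},
    {"tx":0.022,"ty":-0.072,"tz":-0.075,"spin":0},
    {"tx":0.022,"ty":-0.072,"tz":-0.082,"spin":0},
    {"tx":0.022,"ty":-0.072,"tz":-0.0845,"spin":0},
    {"tx":0.022,"ty":-0.072,"tz":-0.0845,"spin":0}
  ]
}}

```text
t: 16.15
ee_pos: [585.2, -358.1, 19.0]
orientation: [3.135, 0.196, 0.001]
ft_force: [0.2, -0.2, -0.7]
width: 51.7
grasp_force: 29.9
```

{"method": "apply_moves", "body": {
  "targets": [
    {"tx":0,"ty":0,"tz":0,"spin":0},
    {"tx":0,"ty":0,"tz":0,"spin":0},
    {"tx":0,"ty":0,"tz":0,"spin":0},
    {"tx":0,"ty":0,"tz":0,"spin":0},
    {"tx":0,"ty":0,"tz":0,"spin":0},
    {"tx":0,"ty":0,"tz":0.02,"spin":0},
    {"tx":0,"ty":0,"tz":0.06,"spin":0},
    {"tx":0,"ty":0,"tz":0.11,"spin":0}
  ],
  "gripper": -0.6
}}

```text
t: 16.95
ee_pos: [583.2, -357.2, 127.3]
orientation: [-3.133, -0.195, 0.006]
ft_force: [1.0, -0.2, -0.1]
width: 70.4
grasp_force: 0.0
```

{"method": "apply_moves", "body": {
  "targets": [
    {"tx":-0.016,"ty":0.047,"tz":0.01,"spin":0},
    {"tx":-0.032,"ty":0.094,"tz":0.01,"spin":0},
    {"tx":-0.048,"ty":0.141,"tz":0.01,"spin":0},
    {"tx":-0.064,"ty":0.188,"tz":0.01,"spin":0},
    {"tx":-0.08,"ty":0.235,"tz":0.01,"spin":0},
    {"tx":-0.096,"ty":0.282,"tz":0.01,"spin":0},
    {"tx":-0.112,"ty":0.329,"tz":0.01,"spin":0},
    {"tx":-0.128,"ty":0.376,"tz":0.01,"spin":0}
  ],
  "gripper": -1
}}

```text
t: 17.75
ee_pos: [455.9, 19.5, 138.6]
orientation: [-3.136, -0.195, -0.001]
ft_force: [1.2, 0.2, -0.8]
width: 87.7
grasp_force: 0.0
```

{"method": "apply_moves", "body": {
  "targets": [
    {"tx":-0.013,"ty":0.039,"tz":0,"spin":0},
    {"tx":-0.026,"ty":0.077,"tz":0,"spin":0},
    {"tx":-0.039,"ty":0.116,"tz":0,"spin":0},
    {"tx":-0.051,"ty":0.154,"tz":0,"spin":0},
    {"tx":-0.051,"ty":0.154,"tz":0,"spin":0},
    {"tx":-0.051,"ty":0.154,"tz":-0.02,"spin":0},
    {"tx":-0.051,"ty":0.154,"tz":-0.03,"spin":0},
    {"tx":-0.051,"ty":0.154,"tz":-0.03,"spin":0}
  ]
}}

```text
t: 18.55
ee_pos: [404.8, 171.0, 107.2]
orientation: [3.135, 0.195, -0.004]
ft_force: [-0.6, 0.2, 0.8]
width: 87.9
grasp_force: 0.0
```

```bash
python3 - <<'E'
from h import *
s=ctrl.get_obs();print(s["ee_pos"])
a=ctrl.get_image("scene");b=ctrl.get_image("top")
cv2.imwrite("pics/g5.png",np.hstack([cv2.resize(a[110:250,330:490],None,fx=2.5,fy=2.5),cv2.resize(a[90:230,140:300],None,fx=2.5,fy=2.5)])[:,:,::-1])
E
```

```text
[404.83176113 170.98134793 107.23591761]
```

View pics/g5.png

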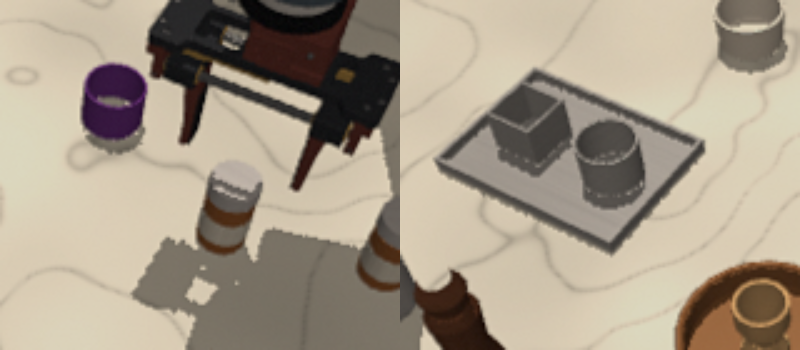

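Both cutters stand side by side in the tray at crop (530,130) and (610,165). The jar at crop (230,200) lines up under the fingers, so I descend, grip and lift.

{"method": "apply_moves", "body": {
  "targets": [
    {"tx":0,"ty":0.001,"tz":-0.02,"spin":0},
    {"tx":0,"ty":0.001,"tz":-0.04,"spin":0},
    {"tx":0,"ty":0.001,"tz":-0.055,"spin":0},
    {"tx":0,"ty":0.001,"tz":-0.066,"spin":0},
    {"tx":0,"ty":0.001,"tz":-0.07,"spin":0},
    {"tx":0,"ty":0.001,"tz":-0.07,"spin":0},
    {"tx":0,"ty":0.001,"tz":-0.07,"spin":0},
    {"tx":0,"ty":0.001,"tz":-0.07,"spin":0}
  ]
}}

```text
t: 19.45
ee_pos: [406.2, 173.1, 39.0]
orientation: [-3.135, -0.196, -0.002]
ft_force: [0.1, 0.7, -0.6]
width: 88.2
grasp_force: 0.0
```

{"method": "apply_moves", "body": {
  "targets": [
    {"tx":0,"ty":0,"tz":0,"spin":0},
    {"tx":0,"ty":0,"tz":0,"spin":0},
    {"tx":0,"ty":0,"tz":0,"spin":0},
    {"tx":0,"ty":0,"tz":0,"spin":0},
    {"tx":0,"ty":0,"tz":0,"spin":0},
    {"tx":0,"ty":0,"tz":0,"spin":0},
    {"tx":0,"ty":0,"tz":0.03,"spin":0},
    {"tx":0,"ty":0,"tz":0.07,"spin":0}
  ],
  "gripper": 1
}}

```text
t: 20.25
ee_pos: [403.9, 172.2, 107.5]
orientation: [3.134, 0.196, -0.008]
ft_force: [0.6, -0.1, -1.0]
width: 44.6
grasp_force: 30.0
```

{"method": "apply_moves", "body": {
  "targets": [
    {"tx":0.035,"ty":0.023,"tz":0,"spin":0},
    {"tx":0.07,"ty":0.046,"tz":0,"spin":0},
    {"tx":0.105,"ty":0.069,"tz":0,"spin":0},
    {"tx":0.14,"ty":0.092,"tz":0,"spin":0},
    {"tx":0.176,"ty":0.113,"tz":0,"spin":0},
    {"tx":0.176,"ty":0.113,"tz":0,"spin":0},
    {"tx":0.176,"ty":0.113,"tz":-0.015,"spin":0},
    {"tx":0.176,"ty":0.113,"tz":-0.03,"spin":0}
  ]
}}

```text
t: 21.05
ee_pos: [580.0, 285.1, 76.7]
orientation: [3.135, 0.196, -0.003]
ft_force: [-1.0, -1.0, -1.8]
width: 44.6
grasp_force: 30.0
```

{"method": "apply_moves", "body": {
  "targets": [
    {"tx":0,"ty":0,"tz":-0.01,"spin":0},
    {"tx":0,"ty":0,"tz":-0.02,"spin":0},
    {"tx":0,"ty":0,"tz":-0.028,"spin":0},
    {"tx":0,"ty":0,"tz":-0.031,"spin":0},
    {"tx":0,"ty":0,"tz":-0.0325,"spin":0},
    {"tx":0,"ty":0,"tz":-0.0325,"spin":0},
    {"tx":0,"ty":0,"tz":-0.0325,"spin":0},
    {"tx":0,"ty":0,"tz":-0.0325,"spin":0}
  ]
}}

```text
t: 21.85
ee_pos: [582.0, 286.1, 46.4]
orientation: [-3.135, -0.196, -0.001]
ft_force: [-0.5, -1.2, -0.8]
width: 44.4
grasp_force: 30.0
```

{"method": "apply_moves", "body": {
  "targets": [
    {"tx":0,"ty":0,"tz":0,"spin":0},
    {"tx":0,"ty":0,"tz":0,"spin":0},
    {"tx":0,"ty":0,"tz":0,"spin":0},
    {"tx":0,"ty":0,"tz":0,"spin":0},
    {"tx":0,"ty":0,"tz":0,"spin":0},
    {"tx":0,"ty":0,"tz":0.02,"spin":0},
    {"tx":0,"ty":0,"tz":0.06,"spin":0},
    {"tx":0,"ty":0,"tz":0.095,"spin":0}
  ],
  "gripper": -0.6
}}

```text
t: 22.65
ee_pos: [581.4, 285.8, 141.7]
orientation: [3.135, 0.196, -0.001]
ft_force: [0.5, 0.9, 0.3]
width: 70.4
grasp_force: 0.0
```

{"method": "apply_moves", "body": {
  "targets": [
    {"tx":-0.045,"ty":0.004,"tz":0,"spin":0},
    {"tx":-0.09,"ty":0.008,"tz":0,"spin":0},
    {"tx":-0.135,"ty":0.012,"tz":0,"spin":0},
    {"tx":-0.18,"ty":0.016,"tz":0,"spin":0},
    {"tx":-0.2275,"ty":0.0195,"tz":0,"spin":0},
    {"tx":-0.2275,"ty":0.0195,"tz":0,"spin":0},
    {"tx":-0.2275,"ty":0.0195,"tz":-0.02,"spin":0},
    {"tx":-0.2275,"ty":0.0195,"tz":-0.034,"spin":0}
  ],
  "gripper": -1
}}

```text
t: 23.45
ee_pos: [354.7, 306.0, 106.9]
orientation: [-3.134, -0.197, -0.003]
ft_force: [0.0, 0.1, 0.1]
width: 87.6
grasp_force: 0.0
```

```bash
python3 - <<'E'
from h import *
s=ctrl.get_obs();print(s["ee_pos"])
a=ctrl.get_image("scene")
cv2.imwrite("pics/g6.png",cv2.resize(a[110:360,330:570],None,fx=2.4,fy=2.4)[:,:,::-1])
E
```

```text
[354.65311329 305.99140783 106.8705483 ]
```

View pics/g6.png

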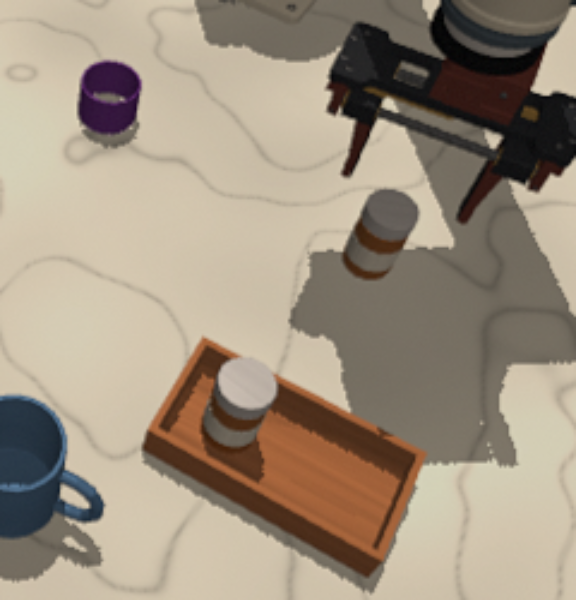

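Jar A stands in the caddy. Jar B looks slightly off the finger midpoint, so I'll check numerically before descending.

```bash
python3 - <<'E'
from fit import *
for p in [(353.7,305.5,80),(354.7,306,107)]: print(p,((proj("scene",p)-[330,110])*2.4).round())
for s in(-1,1): print(((proj("scene",(354.7-s*.12*44,306+s*.99*44,107))-[330,110])*2.4).round())
ctrl.get_image("scene");ctrl.get_image("top")
C={n:ctrl.outline_of("jar_1",n) for n in KK}
for n in C:
  for d in C[n]: print(n,d["box"],d["score"])
for r in fit("jar"): print(r)
for n in KK: print([(at_z(n,d["uv"],0),d["score"]) for d in ctrl.pinpoint("jar_1",n)])
E
```

```text
(353.7, 305.5, 80) [392. 208.]
(354.7, 306, 107) [402. 189.]
[351. 169.]
[454. 211.]
scene [473.3, 188.0, 505.6, 227.0] 0.62
scene [414.8, 256.7, 449.3, 298.8] 0.57
top [187.2, 163.0, 213.0, 190.1] 0.91
top [168.3, 269.8, 179.2, 281.3] 0.61
([353.14, 305.89, 77.84, 0.0], np.float64(188.3), 0.62, 0.61, [487.0, 207.0], [174.0, 274.0])
([581.22, 286.65, 85.82, 0.0], np.float64(16.2), 0.57, 0.91, [429.0, 278.0], [199.0, 177.0])
[(array([354.6, 316. ,   0. ]), 0.83), (array([571.1, 283.9,   0. ]), 0.6), (array([ 338.7, -298.3,    0. ]), 0.59)]
[(array([583.4, 287.4,   0. ]), 0.64)]
```

The jar's projected top at (392,208) matches the picture, so it is aligned. I'll descend and grip.

{"method": "apply_moves", "body": {
  "targets": [
    {"tx":0,"ty":0,"tz":-0.02,"spin":0},
    {"tx":0,"ty":0,"tz":-0.04,"spin":0},
    {"tx":0,"ty":0,"tz":-0.055,"spin":0},
    {"tx":0,"ty":0,"tz":-0.065,"spin":0},
    {"tx":0,"ty":0,"tz":-0.069,"spin":0},
    {"tx":0,"ty":0,"tz":-0.069,"spin":0},
    {"tx":0,"ty":0,"tz":-0.069,"spin":0},
    {"tx":0,"ty":0,"tz":-0.069,"spin":0}
  ]
}}

```text
t: 24.7
ee_pos: [354.6, 305.8, 38.5]
orientation: [-3.135, -0.196, -0.002]
ft_force: [-0.2, 0.1, -0.3]
width: 87.9
grasp_force: 0.0
```

{"method": "apply_moves", "body": {
  "targets": [
    {"tx":0,"ty":0,"tz":0,"spin":0},
    {"tx":0,"ty":0,"tz":0,"spin":0},
    {"tx":0,"ty":0,"tz":0,"spin":0},
    {"tx":0,"ty":0,"tz":0,"spin":0},
    {"tx":0,"ty":0,"tz":0,"spin":0},
    {"tx":0,"ty":0,"tz":0,"spin":0},
    {"tx":0,"ty":0,"tz":0.03,"spin":0},
    {"tx":0,"ty":0,"tz":0.07,"spin":0}
  ],
  "gripper": 1
}}

```text
t: 25.5
ee_pos: [352.7, 304.2, 106.9]
orientation: [3.132, 0.195, -0.007]
ft_force: [1.0, 0.9, -1.2]
width: 45.0
grasp_force: 30.0
```

{"method": "apply_moves", "body": {
  "targets": [
    {"tx":0.04,"ty":0.02,"tz":0,"spin":0},
    {"tx":0.08,"ty":0.04,"tz":0,"spin":0},
    {"tx":0.12,"ty":0.06,"tz":0,"spin":0},
    {"tx":0.16,"ty":0.073,"tz":0,"spin":0},
    {"tx":0.2,"ty":0.073,"tz":0,"spin":0},
    {"tx":0.22,"ty":0.073,"tz":0,"spin":0},
    {"tx":0.22,"ty":0.073,"tz":-0.015,"spin":0},
    {"tx":0.22,"ty":0.073,"tz":-0.03,"spin":0}
  ]
}}

```text
t: 26.3
ee_pos: [573.3, 377.8, 76.2]
orientation: [3.135, 0.195, -0.002]
ft_force: [-0.4, -0.0, -1.6]
width: 44.7
grasp_force: 30.0
```

{"method": "apply_moves", "body": {
  "targets": [
    {"tx":0,"ty":0,"tz":-0.01,"spin":0},
    {"tx":0,"ty":0,"tz":-0.02,"spin":0},
    {"tx":0,"ty":0,"tz":-0.028,"spin":0},
    {"tx":0,"ty":0,"tz":-0.031,"spin":0},
    {"tx":0,"ty":0,"tz":-0.0325,"spin":0},
    {"tx":0,"ty":0,"tz":-0.0325,"spin":0},
    {"tx":0,"ty":0,"tz":-0.0325,"spin":0},
    {"tx":0,"ty":0,"tz":-0.0325,"spin":0}
  ]
}}

```text
t: 27.1
ee_pos: [574.5, 378.6, 45.9]
orientation: [-3.135, -0.196, -0.001]
ft_force: [-0.2, 0.6, -0.5]
width: 45.2
grasp_force: 30.0
```

{"method": "apply_moves", "body": {
  "targets": [
    {"tx":0,"ty":0,"tz":0,"spin":0},
    {"tx":0,"ty":0,"tz":0,"spin":0},
    {"tx":0,"ty":0,"tz":0,"spin":0},
    {"tx":0,"ty":0,"tz":0,"spin":0},
    {"tx":0,"ty":0,"tz":0,"spin":0},
    {"tx":0,"ty":0,"tz":0.02,"spin":0},
    {"tx":0,"ty":0,"tz":0.06,"spin":0},
    {"tx":0,"ty":0,"tz":0.105,"spin":0}
  ],
  "gripper": -0.6
}}

```text
t: 27.9
ee_pos: [573.1, 377.7, 149.9]
orientation: [3.134, 0.196, -0.005]
ft_force: [0.2, 0.8, -0.3]
width: 70.3
grasp_force: 0.0
```

{"method": "apply_moves", "body": {
  "targets": [
    {"tx":-0.04,"ty":0,"tz":0.02,"spin":0},
    {"tx":-0.08,"ty":0,"tz":0.04,"spin":0},
    {"tx":-0.12,"ty":0,"tz":0.06,"spin":0},
    {"tx":-0.16,"ty":0,"tz":0.08,"spin":0},
    {"tx":-0.2,"ty":0,"tz":0.08,"spin":0},
    {"tx":-0.2,"ty":0,"tz":0.08,"spin":0},
    {"tx":-0.2,"ty":0,"tz":0.08,"spin":0},
    {"tx":-0.2,"ty":0,"tz":0.08,"spin":0}
  ]
}}

```text
t: 28.7
ee_pos: [375.1, 378.7, 230.4]
orientation: [-3.135, -0.195, -0.001]
ft_force: [-0.1, -0.2, -0.2]
width: 70.2
grasp_force: 0.0
```

```bash
python3 - <<'E'
from fit import *
save("scene","end_s.png");save("top","end_t.png")
for o in M:
  for r in fit(o): print(o,r[:2])
E
```

```text
jar ([572.91, 379.62, 83.48, 0.0], np.float64(14.0))
jar ([580.61, 286.43, 84.0, 0.0], np.float64(23.4))
round_cutter ([343.17, 17.54, 43.29, 0.0], np.float64(59.4))
round_cutter ([570.77, -262.63, 47.6, 0.0], np.float64(10.2))
square_cutter ([584.9, -358.46, 44.93, 0.1], np.float64(12.6))
egg_cup ([636.73, -17.41, 70.97, 0.0], np.float64(11.2))
wood_caddy ([577.79, 331.29, 33.5, 0.07], np.float64(11.2))
steel_tray ([579.26, -311.98, 11.11, 0.12], np.float64(9.2))
basket ([636.67, -16.56, 33.7, 0.0], np.float64(9.8))
ramekin ([339.09, -285.41, 41.43, 0.0], np.float64(12.6))
mug ([726.95, 179.7, 94.49, 0.0], np.float64(125.1))
```

View pics/end_s.png

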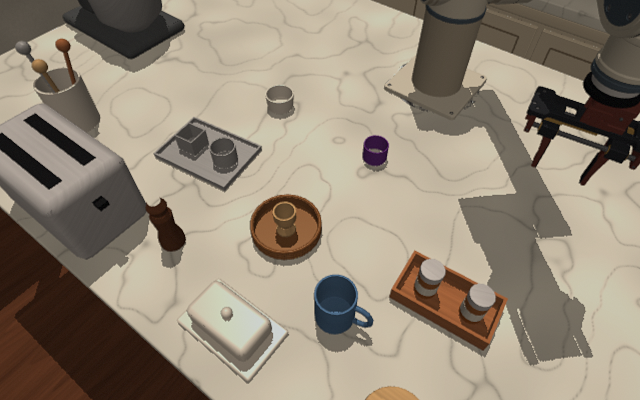

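View pics/end_t.png

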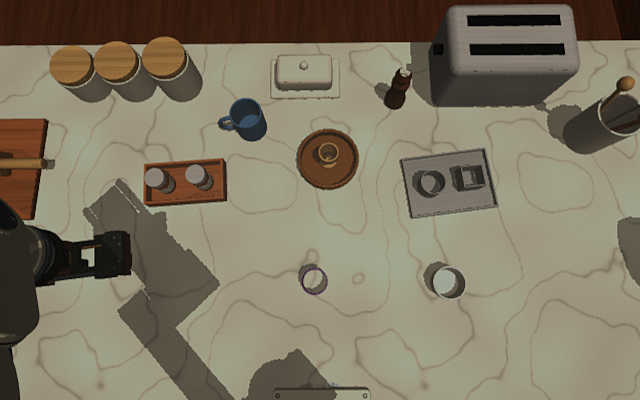

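Everything stands upright in its place: the jars at scene (431,278) and (480,302), the cutters at (192,140) and (224,155), and the egg cup at (285,220). The ramekin and mug haven't moved, and the arm is clear.

```bash
python3 -c "
from workcell import ctrl; print(ctrl.close_job())"
```

```text
the job is handed in; nothing more can be done
None
```

I handed the job in at about 29 s of the 128 s allowed. In the last pictures both jars stand in the caddy, both cutters side by side in the tray and the egg cup in the basket, with the ramekin and mug unmoved; the hand-in returned no verdict.

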